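# Unlock the birch case: keeper first, then bolt

## Robot

A 6-joint arm with a two-finger parallel gripper is mounted at the origin on the work surface. World frame = base frame: x ahead of the robot, y to its left, z up, the work surface at z = 0. Lengths are in m, angles in rad, forces in N, time in s.
With the tool pointing down it reaches from about 0.325 to 0.9 m from the base axis. Payload 3.5 kg.
Tool frame: the origin (TCP) lies midway between the tips of the shut fingers; the grasp point (between the pads) lies 19 mm behind it; z points along the fingers, y is the line along which they close (so a half turn about z gives the same grasp; the last joint's range is limited). The gripper opens to 85 mm and grips with 20 to 120 N. Pads are 22 mm wide; open, the fingers measure 114 mm over their backs; the gripper's body (76 mm by 85 mm) begins 54 mm behind the grasp point. The pads swing forward as they close: fully open they stand 13 mm farther back than shut.
Start: joints at [-0.103, 0.276, -0.026, 1.268, 0, 1.467], TCP at [0.625, -0, 0.231] pointing down, gripper open.
Joint ranges: [-3.12, 3.12], [-0.85, 1.88], [-1.08, 1.24], [-1.95, 2.15], [-1.57, 1.53], [-3.14, 3.14]. Speed limits (rad/s): [2.57, 2.57, 3.14, 3.14, 3.14, 3.14].

## Interface

Orientations are given as [roll, pitch, yaw] about the fixed x, y, z axes, in that order (R = Rz(yaw) Ry(pitch) Rx(roll)).
In Python, from cell import robot, imaging, close_job gives the robot as it stands. The module is installed in compiled form; this text tells all that it offers.
- The arm moves only by the tool drive_tool, never from a script. Its argument "rows" is a list of rows, each a list of 7 numbers: the shift along the tool's x, y, z as a fraction of full scale, then the turn, a rotation vector about the tool's x, y, z as a fraction of full scale, then the opening, from 0 (shut) to 1 (fully open). A call has exactly 10 rows; each row shifts and turns the commanded pose from where the row before left it, along the tool's axes as they then stand; what a row does not reach is not made up. Full scale, the value 1, is 0.03 m for a shift and 0.1 rad for a turn. A row lasts 1/8 s, in which the tool goes at most 62.5 mm and 10.7 degrees, less where a joint would pass 70% of its speed; a pose out of reach is approached as far as the arm can. A call with a number of a shift or a turn outside -1 to 1 is refused whole. A call with a gripper value outside its range is refused whole. The fingers move at their own pace and stop on an object; the grip force is fixed at half the most. Time passes only in rows, so rows that do not move let the fingers close, or fill a call up. It gives the time, the measured TCP pose, the force, the opening and the grip force at its end, in the units of the state.
- robot.sense(): the state, without advancing time (a new reading comes with each control period).
- imaging.read_camera(name): name is "scene" or "side" or "wrist"; returns a dict with "image" (480x640x3 uint8, red, green, blue), "fx", "fy", "cx", "cy" (pixels), "D" ([k1, k2, p1, p2, k3] as OpenCV has them; the pictures are not rectified), "world_from_camera" (4x4, takes a point from camera to world coordinates). Camera axes: x right, y up, looking along -z (the intrinsics and any distortion apply to the point x, -y, -z); pixel columns grow to the right and rows downward; lengths in m; the calibration is good to about 2 mm. A picture is of the moment at which its call begins. There is no depth.
- close_job(): hands the job in; it is judged then, once.
The state is a dict: "time_s": time; "q": joint angles; "joint_vel": joint speeds; "tau": joint torques, N m; "eef_pos": TCP position; "tcp_rot": TCP orientation; "force": force on the tool from outside, world axes, zero at the start; "wrist_torque": the same for the moment, N m; "grip_width": opening from 0.0 (shut) to 1.0 (fully open); "gripper_force": force on a finger pad.
Only numpy, scipy, OpenCV 4.12 (cv2) and the standard library are available. Lean on these libraries where they do the work, as an engineer would, in place of code of your own. Each camera call takes 0.05 s, during which the arm holds its last target. There are 200 camera calls.

## Task

Unlock the lid of the birch plywood case. First draw the brass keeper by its red knob fully to its open stop, straight towards the case's front edge (the one nearest the robot) and out of the bolt's way, then draw the steel bolt by its blue knob fully open, straight out of its staple and past where the keeper was. Leave both open and let go, without shifting the amber-jar carrier.

Things in the scene. Friction and masses are not known exactly. Their poses are not given: they have to be found in the camera images.
- case: Pale birch plywood box fixed to the bench, 244 (x) by 280 (y) by 80 mm high; the lid, top at z = 80, has two leaves meeting at a seam at y = -34. Origin: centre of its underside; +x runs from its front edge (nearest the robot) to its back, +y to its left, z up. Two flat bars slide on the lid (tops at z = 90; 15 mm high steel straps over them reach z = 95), each with an upright round knob.
- keeper (a joint): Travel (m) of the brass keeper bar, 24 mm wide: 0 shut, 0.045 open stop, growing along the case's -x; starts at 0 to 0.006. Shut, its end blocks the bolt's tail; clear from 0.025. About 2 N of friction, stays where left. Red knob: 22 mm diameter, gripped at z = 96 to 122 mm in the case frame, axis at x = -45 mm minus travel, y = 70 mm.
- bolt (a joint): Travel (m) of the dark steel bolt bar, 22 mm wide: 0 shut (tip in the staple beyond the seam), 0.045 open stop, growing along the case's +y; starts at 0 to 0.005; 8 mm in all while the keeper is shut. About 2 N of friction, stays where left. Blue knob: 22 mm diameter, gripped at z = 96 to 122 mm in the case frame, axis at x = 20 mm, y = 25 mm plus travel.
- carrier: Bystander: pale plywood carrier with six amber jars and an upright central handle board, 110 by 160 mm and 165 mm high, standing loose on the bench to one side of the case, left or right. Origin: centre of its underside. Not to be shifted.

How it is judged:
By the outcome, as a careful person would: the job done as asked, in the order asked, and still so for the second after the job is handed in, with the robot touching nothing.
It also fails if it takes over 42 s, if anything falls off the work surface, if the arm or the gripper's body presses on something with over 40 N, if the wrist force passes 120 N, or if a joint passes its speed limit or range.

## Working session

There is one attempt and no reset: what is moved stays moved. The work goes in short steps, Python scripts to look and compute and a tool call to move; the robot and the scene stay as the last step left them, time stands still between calls to the robot, and variables do not carry over. Pictures are saved under pics/ and viewed, at most 10 in all, crops included, and the job is handed in when it is done.

Besides the shell and the picture viewer there is one more tool, called as name(argument=value, ...) on one line, values as JSON. drive_tool: Moves the arm, as the interface text tells. Shift numbers are shares of 0.03 m and turn numbers shares of 0.1 rad, none past 1 either way. Its arguments: {"type":"object","properties":{"rows":{"type":"array"}},"required":["rows"]}

```bash
mkdir -p pics; cat > h.py <<'E'
import numpy as np, cv2
def pix2z(c,uv,z):
    K=np.array([[c["fx"],0,c["cx"]],[0,c["fy"],c["cy"]],[0,0,1]]);T=np.array(c["world_from_camera"])
    out=[]
    for p,zz in zip(np.array(uv,float),np.broadcast_to(z,len(uv))):
        n=cv2.undistortPoints(p.reshape(1,1,2),K,np.array(c["D"],float)).ravel()
        d=T[:3,:3]@np.array([n[0],-n[1],-1]);o=T[:3,3]
        out.append(o+d*(zz-o[2])/d[2])
    return np.array(out)
def proj(c,P):
    K=np.array([[c["fx"],0,c["cx"]],[0,c["fy"],c["cy"]],[0,0,1]]);T=np.array(c["world_from_camera"])
    q=(np.array(P)-T[:3,3])@T[:3,:3]; q=q*[1,-1,-1]
    return cv2.projectPoints(q,np.zeros(3),np.zeros(3),K,np.array(c["D"],float))[0].reshape(-1,2)
E
python3 - <<'E'
from cell import robot,imaging
import cv2,pickle
from h import *
C={n:imaging.read_camera(n) for n in("scene","side","wrist")}
pickle.dump(C,open("c0.pkl","wb"))
for n in C:
    cv2.imwrite(f"pics/{n}0.png",C[n]["image"][:,:,::-1]); print(n,np.round(C[n]["world_from_camera"],3).tolist())
    hsv=cv2.cvtColor(C[n]["image"],cv2.COLOR_RGB2HSV)
    for nm,m in(("red",((hsv[...,0]<6)|(hsv[...,0]>174))&(hsv[...,1]>150)&(hsv[...,2]>60)),("blue",(abs(hsv[...,0].astype(int)-112)<12)&(hsv[...,1]>130)&(hsv[...,2]>50))):
        k,l,s,ce=cv2.connectedComponentsWithStats(m.astype('uint8'))
        for i in range(1,k):
            if s[i,4]>60: print(n,nm,s[i],ce[i].round(1))
print(robot.sense())
E
```

```text
scene [[-0.304, -0.509, 0.806, 1.54], [0.952, -0.14, 0.271, 0.32], [-0.025, 0.85, 0.527, 0.733], [0.0, 0.0, 0.0, 1.0]]
scene blue [ 31 153  27  33 513] [ 43.5 169.3]
side [[0.877, 0.317, -0.362, 0.183], [-0.481, 0.604, -0.636, -0.688], [0.017, 0.732, 0.682, 0.807], [0.0, 0.0, 0.0, 1.0]]
side red [266 221   8  11  66] [269.5 225.5]
side blue [300 213   8  13  88] [303.8 219.3]
wrist [[1.0, -0.0, 0.003, 0.624], [-0.001, 0.963, 0.268, 0.067], [-0.003, -0.268, 0.963, 0.373], [0.0, 0.0, 0.0, 1.0]]
wrist red [123 148  28  28 608] [137.2 161.5]
wrist blue [231 167  27  28 580] [244.  180.6]
{'time_s': 0.15, 'q': array([-1.03418203e-01,  2.76986446e-01, -2.75399512e-02,  1.26801981e+00,
        4.75856420e-06,  1.46739850e+00]), 'joint_vel': array([ 0.00058361, -0.00157951,  0.00433034,  0.00014473, -0.00130063,
        0.00146653]), 'tau': array([ 1.17211301e-03, -4.46055973e+01,  2.95638728e+01,  1.04999804e-02,
       -4.45402588e-05, -1.76044369e-05]), 'eef_pos': array([6.24394218e-01, 4.29316813e-05, 2.30411305e-01]), 'tcp_rot': array([-3.13985261e+00, -1.85344718e-04,  1.57077579e+00]), 'force': array([-0.5051027 ,  0.98011743,  0.38510975]), 'wrist_torque': array([0.01210369, 0.01482263, 0.02890343]), 'gripper_force': 0.0, 'grip_width': 0.998661984008237}
```

View pics/scene0.png

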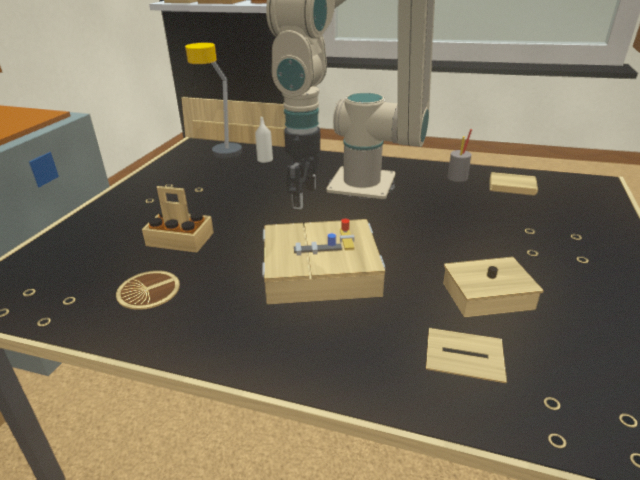

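View pics/wrist0.png

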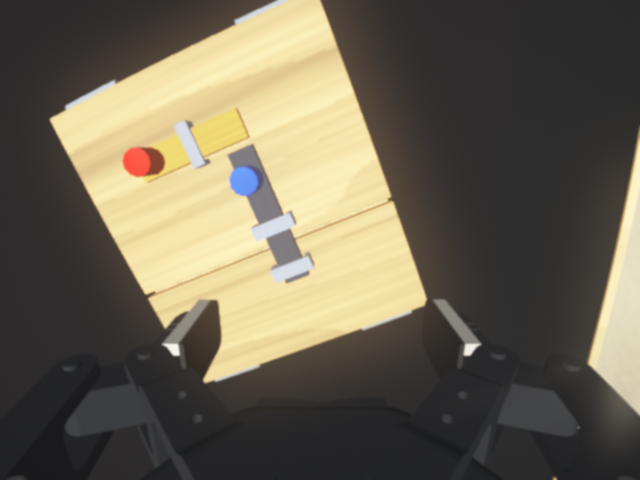

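View pics/side0.png

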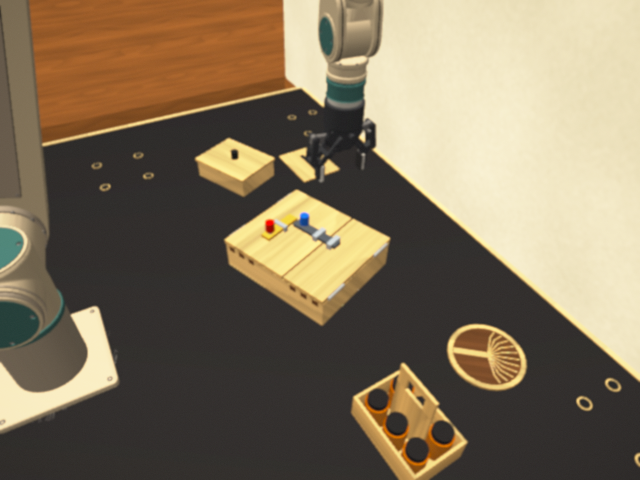

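The wrist picture shows the lid with corners near (50,120), (205,382) and (425,300), and seam ends at (150,295) and (390,200). The red knob is at (137,161) and the blue at (244,180). The carrier stands far to the case's right.

```bash
python3 - <<'E'
import pickle
from h import *
from scipy.optimize import least_squares
C=pickle.load(open("c0.pkl","rb"));c=C["wrist"];s=C["side"]
uv=[(50,120),(150,295),(205,382),(425,300),(390,200)]
W=pix2z(c,uv,.08)[:,:2]
L=np.array([(-122,140),(-122,-34),(-122,-140),(122,-140),(122,-34)])/1e3
R=lambda a:np.array([[np.cos(a),-np.sin(a)],[np.sin(a),np.cos(a)]])
f=least_squares(lambda p:(L@R(p[2]).T+p[:2]-W).ravel(),[.5,.1,.4])
print(W.round(4).tolist(),f.x,(f.fun*1e3).round(1))
a=f.x[2];t=f.x[:2]
kn=pix2z(c,[(137.5,161.5),(244,180.6)],.12)[:,:2]
print("knobs",kn,"case",((kn-t)@R(a)*1e3).round(1))
g=np.array([(-45,70),(20,25)])/1e3@R(a).T+t
print("nominal",g)
w=lambda P,z:np.c_[P,np.full(len(P),z)]
print("side proj knobs",proj(s,w(kn,.109)),proj(s,w(L@R(a).T+t,.08)))
K=pix2z(C["side"],[(269.5,225.5),(303.8,219.3)],.110)[:,:2];print("side knobs",K,((K-t)@R(a)*1e3).round(1))
big=cv2.resize(c["image"][90:320,30:440,::-1],None,fx=1.9,fy=1.9,interpolation=cv2.INTER_CUBIC);cv2.imwrite("pics/crop.png",big)
E
```

```text
[[0.3929, 0.0969], [0.461, -0.0618], [0.5039, -0.1577], [0.7195, -0.0662], [0.6816, 0.0272]] [0.55831947 0.01547639 0.39445773] [-1.   0.9 -2.2 -1.  -4.4 -3.   5.2 -0.7  2.4  3.8]
knobs [[0.48784789 0.06160393]
 [0.56612523 0.04696307]] case [[-47.3  69.7]
 [ 19.3  26.1]]
nominal [[0.48987371 0.0628069 ]
 [0.56717588 0.04624267]]
side proj knobs [[268.96207495 226.2767396 ]
 [303.45724241 219.47377025]] [[223.47064486 239.78714514]
 [282.03004756 276.20513068]
 [322.44966208 301.33433846]
 [389.14577676 237.14606913]
 [350.96902656 217.83131184]]
side knobs [[0.48955386 0.06236361]
 [0.56653787 0.04608991]] [[-45.5  69.7]
 [ 19.4  25.1]]
```

View pics/crop.png

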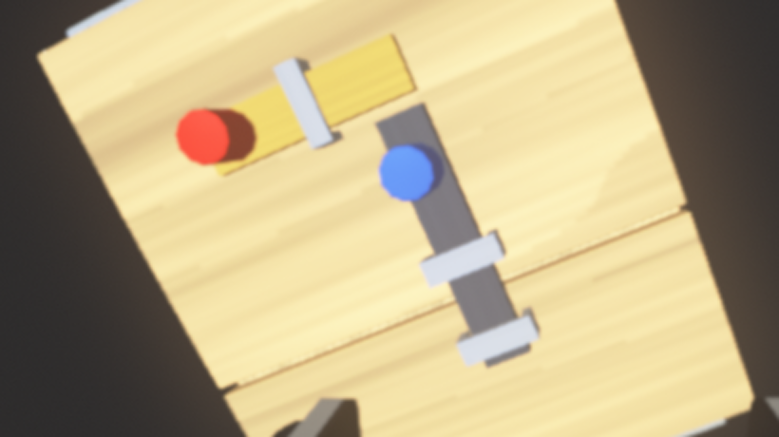

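Case yaw is about 0.394. The red knob is near (0.4885, 0.062) and the blue near (0.5665, 0.0465), and both cameras agree. I'll close the fingers along each pull axis.

drive_tool(rows=[[0.41,-0.9,0.4,0,0,0,1],[0.41,-0.9,0.4,0,0,0,1],[0.41,-0.9,0.4,0,0,0,1],[0.41,-0.9,0.4,0,0,0,1],[0.41,-0.9,0.4,0,0,0,1],[0,0,0,0,0,-0.985,1],[0,0,0,0,0,-0.985,1],[0,0,0,0,0,-0.985,1],[0,0,0,0,0,-0.985,1],[0,0,0,0,0,0,1]])

```text
time_s: 1.4
eef_pos: [0.4897, 0.0615, 0.171]
tcp_rot: [-3.141, -0.0, 1.964]
force: [0.2, 0.3, -0.2]
grip_width: 0.999
gripper_force: 0.0
```

drive_tool(rows=[[0,0,0.64,0,0,0,1],[0,0,0.64,0,0,0,1],[0,0,0.64,0,0,0,1],[0,0,0.64,0,0,0,1],[0,0,0,0,0,0,0.5],[0,0,0,0,0,0,0],[0,0,0,0,0,0,0],[0,0,0,0,0,0,0],[0,0,0,0,0,0,0],[0,0,0,0,0,0,0]])

```text
time_s: 2.65
eef_pos: [0.4907, 0.0614, 0.0957]
tcp_rot: [3.14, 0.001, 1.965]
force: [-1.6, 0.1, 6.3]
grip_width: 0.237
gripper_force: 58.5
```

drive_tool(rows=[[0,-0.2,0,0,0,0,0],[0,-0.2,0,0,0,0,0],[0,-0.2,0,0,0,0,0],[0,-0.2,0,0,0,0,0],[0,-0.2,0,0,0,0,0],[0,-0.2,0,0,0,0,0],[0,-0.1,0,0,0,0,0],[0,-0.05,0,0,0,0,0],[0,0,0,0,0,0,0],[0,0,0,0,0,0,0]])

```text
time_s: 3.9
eef_pos: [0.4535, 0.0463, 0.0956]
tcp_rot: [3.139, -0.0, 1.965]
force: [-0.6, 1.9, 7.7]
grip_width: 0.236
gripper_force: 59.2
```

Moved 40 mm along the axis. I'll continue gently onto the stop.

drive_tool(rows=[[0,-0.04,0,0,0,0,0],[0,-0.04,0,0,0,0,0],[0,-0.04,0,0,0,0,0],[0,-0.03,0,0,0,0,0],[0,-0.03,0,0,0,0,0],[0,0,0,0,0,0,0],[0,0,0,0,0,0,0],[0,0,0,0,0,0,0],[0,0,0,0,0,0,0],[0,0,0,0,0,0,0]])

```text
time_s: 5.15
eef_pos: [0.4496, 0.0447, 0.0957]
tcp_rot: [3.136, -0.001, 1.965]
force: [4.4, 4.8, 5.4]
grip_width: 0.233
gripper_force: 59.2
```

drive_tool(rows=[[0,-0.04,0,0,0,0,0],[0,-0.04,0,0,0,0,0],[0,-0.04,0,0,0,0,0],[0,0,0,0,0,0,0],[0,0,0,0,0,0,0],[0,0,0,0,0,0,0],[0,0,0,0,0,0,0],[0,0,0,0,0,0,0],[0,0,0,0,0,0,0],[0,0,0,0,0,0,0]])

```text
time_s: 6.4
eef_pos: [0.4495, 0.0447, 0.0957]
tcp_rot: [3.129, -0.002, 1.966]
force: [10.5, 8.6, -4.3]
grip_width: 0.237
gripper_force: 58.9
```

```bash
python3 - <<'E'
from cell import robot,imaging
import cv2
s=robot.sense();print(s["eef_pos"],s["force"],s["wrist_torque"])
c=imaging.read_camera("side");cv2.imwrite("pics/s2.png",cv2.resize(c["image"][150:330,180:420,::-1],None,fx=3.3,fy=3.3,interpolation=cv2.INTER_CUBIC))
E
```

```text
[0.44945024 0.04465096 0.09572788] [10.4821332   8.59126154 -4.2702561 ] [ 1.61796872 -1.96313061 -0.04960626]
```

View pics/s2.png

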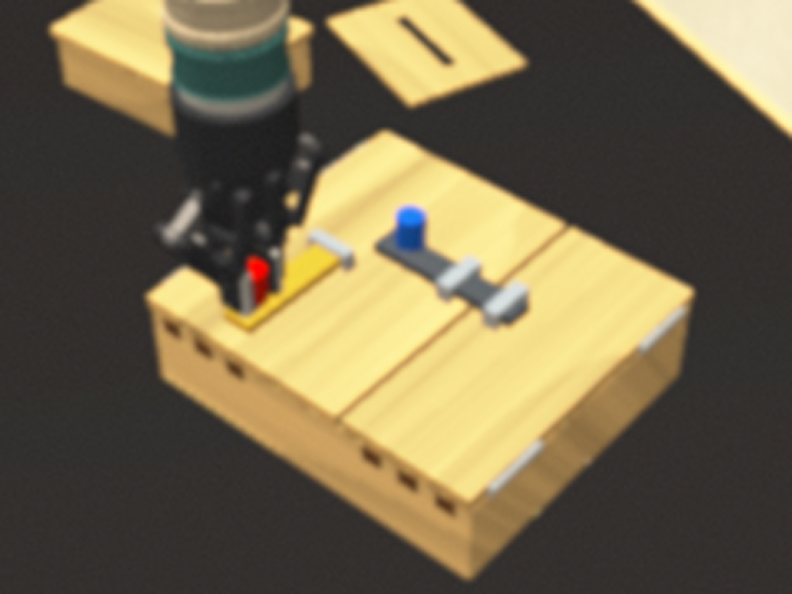

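The crop shows the keeper drawn fully forward: its tail is flush with the strap and clear of the bolt. The arm stalled under load after 44.5 mm, so it is at the stop. Next I ease off, open and rise.

drive_tool(rows=[[0,0.1,0,0,0,0,0],[0,0,0,0,0,0,0.5],[0,0,0,0,0,0,1],[0,0,0,0,0,0,1],[0,0,0,0,0,0,1],[0,0,0,0,0,0,1],[0,0,-0.63,0,0,0,1],[0,0,-0.63,0,0,0,1],[0,0,-0.63,0,0,0,1],[0,0,-0.63,0,0,0,1]])

```text
time_s: 7.7
eef_pos: [0.4469, 0.0436, 0.1707]
tcp_rot: [-3.141, 0.0, 1.965]
force: [0.4, 0.2, 0.1]
grip_width: 1.001
gripper_force: 0.0
```

drive_tool(rows=[[-0.36,0.93,0,0,0,0,1],[-0.36,0.93,0,0,0,0,1],[-0.36,0.93,0,0,0,0,1],[-0.36,0.93,0,0,0,0,1],[0,0,0,0,0,0.98,1],[0,0,0,0,0,0.98,1],[0,0,0,0,0,0.98,1],[0,0,0,0,0,0.98,1],[0,0,0,0,0,0.98,1],[0,0,0,0,0,0.98,1]])

```text
time_s: 8.95
eef_pos: [0.5666, 0.0466, 0.1699]
tcp_rot: [-3.141, 0.0, 1.374]
force: [-0.6, 0.4, 0.1]
grip_width: 0.999
gripper_force: 0.0
```

drive_tool(rows=[[0,0,0,0,0,0.98,1],[0,0,0,0,0,0.98,1],[0,0,0,0,0,0.98,1],[0,0,0,0,0,0.98,1],[0,0,0,0,0,0.98,1],[0,0,0,0,0,0.98,1],[0,0,0,0,0,0.98,1],[0,0,0,0,0,0.98,1],[0,0,0,0,0,0.98,1],[0,0,0,0,0,0.98,1]])

```text
time_s: 10.2
eef_pos: [0.5666, 0.0465, 0.1699]
tcp_rot: [-3.142, 0.0, 0.394]
force: [-0.0, 0.1, 0.4]
grip_width: 0.998
gripper_force: 0.0
```

drive_tool(rows=[[0,0,0.61,0,0,0,1],[0,0,0.61,0,0,0,1],[0,0,0.61,0,0,0,1],[0,0,0.61,0,0,0,1],[0,0,0,0,0,0,0.5],[0,0,0,0,0,0,0],[0,0,0,0,0,0,0],[0,0,0,0,0,0,0],[0,0,0,0,0,0,0],[0,0,0,0,0,0,0]])

```text
time_s: 11.45
eef_pos: [0.5675, 0.0467, 0.0981]
tcp_rot: [3.141, -0.002, 0.397]
force: [-1.6, 0.9, 5.0]
grip_width: 0.237
gripper_force: 58.6
```

Gripped. Pulling along case +y, which is −tool y.

drive_tool(rows=[[0,-0.2,0,0,0,0,0],[0,-0.2,0,0,0,0,0],[0,-0.2,0,0,0,0,0],[0,-0.2,0,0,0,0,0],[0,-0.2,0,0,0,0,0],[0,-0.2,0,0,0,0,0],[0,-0.1,0,0,0,0,0],[0,0,0,0,0,0,0],[0,0,0,0,0,0,0],[0,0,0,0,0,0,0]])

```text
time_s: 12.7
eef_pos: [0.553, 0.0826, 0.0981]
tcp_rot: [3.14, -0.003, 0.397]
force: [0.5, -0.7, 5.4]
grip_width: 0.234
gripper_force: 58.9
```

drive_tool(rows=[[0,-0.04,0,0,0,0,0],[0,-0.04,0,0,0,0,0],[0,-0.04,0,0,0,0,0],[0,-0.04,0,0,0,0,0],[0,-0.04,0,0,0,0,0],[0,-0.03,0,0,0,0,0],[0,0,0,0,0,0,0],[0,0,0,0,0,0,0],[0,0,0,0,0,0,0],[0,0,0,0,0,0,0]])

```text
time_s: 13.95
eef_pos: [0.5511, 0.0872, 0.0981]
tcp_rot: [3.136, -0.002, 0.396]
force: [2.3, -6.0, 5.4]
grip_width: 0.234
gripper_force: 58.9
```

drive_tool(rows=[[0,-0.04,0,0,0,0,0],[0,-0.04,0,0,0,0,0],[0,-0.04,0,0,0,0,0],[0,0,0,0,0,0,0],[0,0,0,0,0,0,0],[0,0,0,0,0,0,0],[0,0,0,0,0,0,0],[0,0,0,0,0,0,0],[0,0,0,0,0,0,0],[0,0,0,0,0,0,0]])

```text
time_s: 15.2
eef_pos: [0.5511, 0.0873, 0.0981]
tcp_rot: [3.129, -0.002, 0.394]
force: [4.5, -14.9, 3.3]
grip_width: 0.235
gripper_force: 59.0
```

Stalled at the stop after about 44 mm. Now release, rise and look.

drive_tool(rows=[[0,0.1,0,0,0,0,0],[0,0,0,0,0,0,0.5],[0,0,0,0,0,0,1],[0,0,0,0,0,0,1],[0,0,0,0,0,0,1],[0,0,0,0,0,0,1],[0,0,-0.9,0,0,0,1],[0,0,-0.9,0,0,0,1],[0,0,-0.9,0,0,0,1],[0,0,-0.9,0,0,0,1]])

```text
time_s: 16.45
eef_pos: [0.5486, 0.0896, 0.2058]
tcp_rot: [-3.142, -0.0, 0.397]
force: [0.0, 0.4, 0.2]
grip_width: 1.001
gripper_force: 0.0
```

```bash
python3 - <<'E'
from cell import robot,imaging
import cv2
from h import *
c=imaging.read_camera("side");cv2.imwrite("pics/s3.png",cv2.resize(c["image"][150:330,180:420,::-1],None,fx=3.3,fy=3.3,interpolation=cv2.INTER_CUBIC))
hsv=cv2.cvtColor(c["image"],cv2.COLOR_RGB2HSV);R=np.array([[.923,-.384],[.384,.923]])
for nm,m in(("red",((hsv[...,0]<6)|(hsv[...,0]>174))&(hsv[...,1]>150)&(hsv[...,2]>60)),("blue",(abs(hsv[...,0].astype(int)-112)<12)&(hsv[...,1]>130)&(hsv[...,2]>50))):
    v,u=np.nonzero(m);print(nm,len(u),((pix2z(c,[(u.mean(),v.mean())],.11)[:,:2]-[.5583,.0155])@R*1e3).round(1))
E
```

```text
red 66 [[-89.2  70.5]]
blue 77 [[20.1 68.3]]
```

View pics/s3.png

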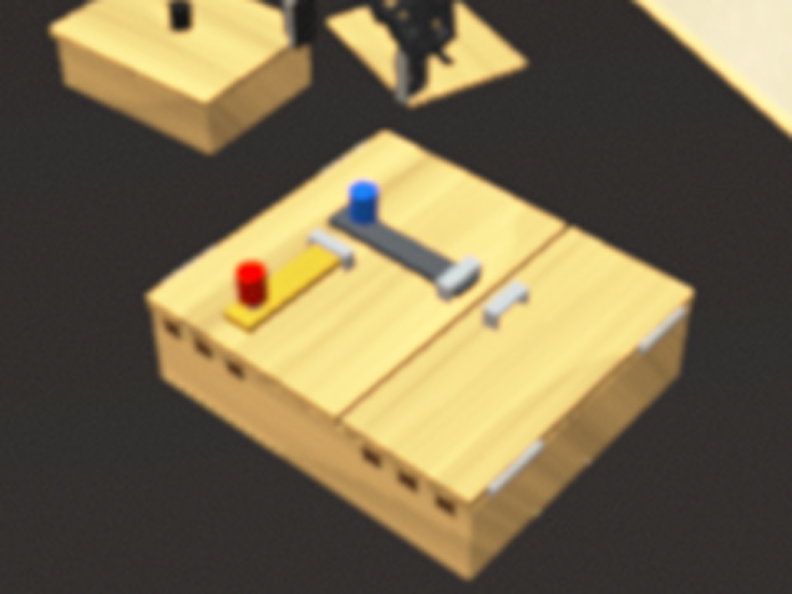

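The picture shows both knobs drawn: red at (251,283) and blue at (363,203). The bolt's tip is out of the staple and the gripper is clear. I'm handing it in.

```bash
python3 -c "
from cell import close_job
print(close_job())"
```

```text
the job is handed in; nothing more can be done
None
```

I drew the keeper and then the bolt until each stalled at its open stop (about 44 mm of travel each), released both with the gripper clear and the carrier never approached, and handed the job in at about 16.5 s; it returned no verdict.

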